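# Sort the desk supplies into their trays

## Robot

A 6-joint arm with a two-finger parallel gripper is mounted at the origin on a cart in front of the work surface, level with it; the furniture and walls round the work are solid. World frame = base frame: x ahead of the robot, y to its left, z up, the work surface at z = 0. Lengths are in m, angles in rad, forces in N, time in s.
With the tool pointing down it reaches from about 0.3 to 0.85 m from the base axis. Payload 4.2 kg.
Tool frame: the origin (TCP) lies on the centre line of the jaws, within the pads' length; the fingertips stand 8 mm ahead of it and the grasp point (between the pads) lies 11 mm behind it; z points along the fingers, y is the line along which they close (so a half turn about z gives the same grasp; the last joint's range is limited). The gripper opens to 91 mm and grips with 3 to 60 N. Pads are 32 mm wide; open, the fingers measure 118 mm over their backs; the gripper's body (76 mm by 178 mm) begins 60 mm behind the grasp point.
Start: joints at [-1.266, 0.32, 1.565, -0, 1.257, -0.02], TCP at [0.183, -0.545, 0.222] pointing down, gripper open.
Joint ranges: [-3.11, 3.11], [-0.84, 2.01], [0.21, 2.61], [-1.34, 4.49], [0.05, 2.63], [-2.56, 2.56]. Speed limits (rad/s): [2.57, 2.57, 3.14, 3.14, 3.14, 3.14].

## Interface

Orientations are given as a rotation vector (axis times angle).
In Python, from rig import manip gives the robot as it stands.
- The arm moves only by the tool step_arm, never from a script. Its arguments are lists of equal length, an entry for each row: "travel": the shift along the tool's x, y, z in mm, a list of three; "twist": the turn about the tool's z in degrees. In form: {"travel": [[tx, ty, tz], ...], "twist": [twist, ...]}. A call has exactly 5 rows; each row shifts and turns the commanded pose from where the row before left it, along the tool's axes as they then stand; what a row does not reach is not made up. A row lasts 1/10 s, in which the tool goes at most 50 mm and 8.59 degrees, less where a joint would pass 70% of its speed; a pose out of reach is approached as far as the arm can. A call is refused whole if a number of a shift passes 50 or a number of a turn 8.59, either way. A call with a gripper value outside its range is refused whole. "jaw" is the gripper's target within -1 to 1 (fully open at 1, half-way at 0, shut at -1), set as the call begins (left out, the last holds). The fingers move at their own pace and stop on an object; the grip force is fixed at half the most. Time passes only in rows, so rows that do not move let the fingers close, or fill a call up. It gives the time, the measured TCP pose, the force, the opening and the grip force at its end, in the units of the state.
- manip.read_state(): the state, without advancing time (a new reading comes with each control period).
- manip.camera(name): name is "scene" or "top" or "wrist"; returns a dict with "frame" (384x512x3 uint8, blue, green, red), "z_map" (384x512 float32, m along the optical axis (not along the pixel's ray), 0 where there is no reading), "K" (3x3 intrinsics, pixels), "rvec" (rotation vector, rad) and "tvec" (3), from world to camera coordinates, as OpenCV has them. Camera axes: x right, y down, z forward; pixel columns grow to the right and rows downward; lengths in m; the calibration is good to about 2 mm. The wrist camera is an equidistant fisheye: a pixel r from the principal point sees the ray r / f radians off the axis. A picture is of the moment at which its call begins.
- manip.finish_job(): hands the job in; it is judged then, once.
Trained networks look in a picture, given as the dict that the camera call returned (one of the last four; its "shot" number tells which), for a name from the list of things; names that differ only in an ending like _2 or _b are one class to them, and where a whole thing is asked for, a point or a joint stands for the part that bears it (a point fixed in the world has none). Each returns a list of dicts, best first, with "p" (0 to 1); they miss things now and then, are a little off and sometimes report something else, mostly with a low value. They report only what shows in the picture. A call takes as long as a camera call. They do not tell look-alikes from the thing itself.
- manip.boxes_of(picture, label): "bbox" ([left, top, right, bottom] in pixels, round what is visible of it).
- manip.silhouettes(picture, label): "region" (384x512 bool, what is visible of it) and "bbox" ([left, top, right, bottom] in pixels, round what is visible of it).
The state is a dict: "time_s": time; "joint_pos": joint angles; "dq": joint speeds; "joint_torque": joint torques, N m; "eef_pos": TCP position; "ee_rot": TCP orientation; "wrist_force": force on the tool from outside, world axes, zero at the start; "wrist_torque": the same for the moment, N m; "opening": opening from 0.0 (shut) to 1.0 (fully open); "finger_force": force on a finger pad.
Only numpy, scipy, OpenCV 4.12 (cv2) and the standard library are available. Lean on these libraries where they do the work, as an engineer would, in place of code of your own. Each camera call takes 0.05 s, during which the arm holds its last target. There are 200 camera calls.

## Task

Tidy the loose supplies into the trays where each kind belongs: the pink and the black felt marker lying flat in the blue tray, one in each long lane; the mint and the ochre roll of tape lying flat in the wooden tray, one in each bay; and the red and yellow box of staples lying flat in the grey tray beside the stapler. Leave the glue stick and the ink bottle standing where they are.

Things in the scene. Friction and masses are not known exactly. Their poses are not given: they have to be found in the camera images.
- tray_blue: Blue tray, the marker tray: fixed shallow tray, 170 mm long (its y), 132 mm wide (its x), rim 12 mm high all round, walls 5 mm thick, floor 3 mm thick; origin at the centre of its underside (table level), z up. One divider (4 mm thick, as high as the rim) runs along its length at x = 0 and makes two long lanes, each 160 mm by 59 mm inside, centred at x = -31.5 and x = +31.5 mm.
- tray_wood: Pale wooden tray, the tape tray: fixed shallow tray, 170 mm long (its y), 132 mm wide (its x), rim 12 mm high all round, walls 5 mm thick, floor 3 mm thick; origin at the centre of its underside (table level), z up. One divider (4 mm thick, as high as the rim) crosses it at y = 0 and makes two bays, each 78 mm (y) by 122 mm (x) inside, centred at y = -41 and y = +41 mm.
- tray_grey: Grey tray, the stapler tray: fixed shallow tray, 170 mm long (its y), 132 mm wide (its x), rim 12 mm high all round, walls 5 mm thick, floor 3 mm thick; origin at the centre of its underside (table level), z up. No divider. A green stapler (146 mm long, 34 mm wide, 46 mm high, fixed) lies in it along y, centred at x = +40 mm, so that it takes up x = +23 to +57 mm; the floor beside it, x = -61 to +23 mm and y = -80 to +80 mm, is free.
- marker_pink: felt marker lying flat, white barrel and pink cap, 139 mm long (along its y), 18 mm wide (x) and 18 mm high (z); origin at the centre of its underside; about 20 g
- marker_black: felt marker lying flat, white barrel and black cap, 139 mm long (along its y), 18 mm wide (x) and 18 mm high (z); origin at the centre of its underside; about 20 g
- tape_mint: Mint-green roll of paper tape lying flat, 50 mm across and 12 mm high, with a small thin tab on its -y side; origin on the underside, the round roll's centre is 3 mm from it towards its +y; axis z up; solid to grasp across its x; about 30 g
- tape_ochre: Ochre-yellow roll of paper tape lying flat, 44 mm across and 10 mm high, with a small thin tab on its -y side; origin on the underside, the round roll's centre is 3 mm from it towards its +y; axis z up; solid to grasp across its x; about 30 g
- staples_box: Small closed red and yellow card box of staples lying flat, 36 mm (x) by 52 mm (y) by 18 mm high; origin at the centre of its underside; about 60 g
- glue_stick: Glue stick standing upright, teal cap, 26 mm across, 95 mm high; origin at the centre of its underside; a bystander, loose, to be left standing
- ink_bottle: Dark blue ink bottle with black cap standing upright, 46 x 46 x 57 mm; origin at the centre of its underside; a bystander, loose, to be left standing
There are look-alikes about, which are no part of the job. What is shaped like the marker_black but orange is not meant.

How it is judged:
At the end, for the whole second after the job is handed in: A marker lies in each lane of the blue tray (its middle within 20 mm of mid-lane lengthwise), a tape roll in each bay of the wooden tray, the staples box beside the stapler in the grey tray, all at rest within 7 degrees of flat on the tray floor (4 mm); glue stick and ink bottle upright (z of marker_pink in the frame of tray_blue between -0.003 and 0.007 m and angle between each of marker_pink, marker_black, tape_mint, tape_ochre, staples_box's own z axis and vertical below 0.12 rad and linear speed of each of marker_pink, marker_black, tape_mint, tape_ochre, staples_box below 0.02 m/s and angular speed of each of marker_pink, marker_black, tape_mint, tape_ochre, staples_box below 0.3 rad/s and y of marker_pink in the frame of tray_blue between -0.02 and 0.02 m and z of marker_black in the frame of tray_blue between -0.003 and 0.007 m and y of marker_black in the frame of tray_blue between -0.02 and 0.02 m and ((x of marker_pink in the frame of tray_blue between 0.008 and 0.056 m and x of marker_black in the frame of tray_blue between -0.056 and -0.008 m) or (x of marker_black in the frame of tray_blue between 0.008 and 0.056 m and x of marker_pink in the frame of tray_blue between -0.056 and -0.008 m)) and z of tape_mint in the frame of tray_wood between -0.003 and 0.007 m and x of tape_mint in the frame of tray_wood between -0.045 and 0.045 m and z of tape_ochre in the frame of tray_wood between -0.003 and 0.007 m and x of tape_ochre in the frame of tray_wood between -0.045 and 0.045 m and ((y of tape_mint in the frame of tray_wood between 0.018 and 0.066 m and y of tape_ochre in the frame of tray_wood between -0.066 and -0.018 m) or (y of tape_ochre in the frame of tray_wood between 0.018 and 0.066 m and y of tape_mint in the frame of tray_wood between -0.066 and -0.018 m)) and z of staples_box in the frame of tray_grey between -0.003 and 0.007 m and x of staples_box in the frame of tray_grey between -0.05 and 0.012 m and y of staples_box in the frame of tray_grey between -0.067 and 0.067 m and angle between each of glue_stick, ink_bottle's own z axis and vertical below 0.2 rad); the robot touches nothing.
It fails at once if the glue stick is pushed more than 30 mm or knocked over (distance of glue_stick from where it was at the start of the episode above 0.03 m or angle between glue_stick's own z axis and vertical above 0.5 rad).
It fails at once if the ink bottle is pushed more than 30 mm or knocked over (distance of ink_bottle from where it was at the start of the episode above 0.03 m or angle between ink_bottle's own z axis and vertical above 0.5 rad).
It also fails if it takes over 112 s, if anything falls off the work surface, if the arm or the gripper's body presses on something with over 40 N, if the wrist force passes 120 N, or if a joint passes its speed limit or range.

## Working session

There is one attempt and no reset: what is moved stays moved. The work goes in short steps, Python scripts to look and compute and a tool call to move; the robot and the scene stay as the last step left them, time stands still between calls to the robot, and variables do not carry over. Pictures are saved under pics/ and viewed, at most 15 in all, crops included, and the job is handed in when it is done.

Besides the shell and the picture viewer there is one more tool, called after "Emit:" by a JSON object that holds its "op" and its "data". step_arm: Moves the arm, as the interface text tells. Its arguments: {"type":"object","properties":{"travel":{"type":"array"},"twist":{"type":"array"},"jaw":{"type":"number"}},"required":["travel","twist"]}

```bash
mkdir -p pics; ls
cat > h.py <<'E'
import numpy as np, cv2
from rig import manip
def world(pic, mask):
    v,u=np.nonzero(mask); z=pic["z_map"][v,u]; ok=z>0; u,v,z=u[ok],v[ok],z[ok]
    K=np.array(pic["K"]); c=np.stack([(u-K[0,2])/K[0,0]*z,(v-K[1,2])/K[1,1]*z,z],1)
    R,_=cv2.Rodrigues(np.array(pic["rvec"],float)); return (c-np.array(pic["tvec"]).ravel())@R
names="tray_blue tray_wood tray_grey marker_pink marker_black tape_mint tape_ochre staples_box glue_stick ink_bottle".split()
E
python3 - <<'E'
from h import *
s=manip.read_state(); print({k:np.round(v,3) for k,v in s.items()})
for n in ("top","scene"):
    p=manip.camera(n); cv2.imwrite(f"pics/{n}0.png",cv2.resize(p["frame"],(800,600),interpolation=cv2.INTER_CUBIC))
    if n=="scene": continue
    for l in names:
        for d in manip.silhouettes(p,l)[:3]:
            m=d["region"]; w=world(p,m)
            if len(w)<5: print(l,d["p"],d["bbox"],"nodepth");continue
            top=w[w[:,2]>np.percentile(w[:,2],90)-.006] 
            r=cv2.minAreaRect((w[:,:2]*1000).astype(np.float32))
            print(l,round(d["p"],2),np.round(d["bbox"]),"rect",np.round(r[0]),np.round(r[1]),round(r[2]),"med",np.round(np.median(w,0)*1000),"z90",np.round(np.percentile(w[:,2],90)*1000), "bgr",p["frame"][m].mean(0).round())
E
```

```text
pics
{'time_s': np.float64(0.0), 'joint_pos': array([-1.266,  0.32 ,  1.566,  0.   ,  1.257, -0.02 ]), 'dq': array([ 0.001,  0.   , -0.001,  0.001, -0.   , -0.   ]), 'joint_torque': array([-1.0000e-03, -4.1246e+01, -2.3198e+01,  7.3000e-02,  4.6000e-02,
       -0.0000e+00]), 'eef_pos': array([ 0.183, -0.544,  0.221]), 'ee_rot': array([-3.099, -0.508,  0.   ]), 'wrist_force': array([ 0.495,  0.093, -0.783]), 'wrist_torque': array([-0.007, -0.044,  0.013]), 'finger_force': np.float64(0.0), 'opening': np.float64(0.999)}
tray_blue 0.82 [ 79. 190. 149. 246.] rect [465. 358.] [179. 136.] 80 med [463. 355.   3.] z90 10.0 bgr [108.  46.  11.]
tray_wood 0.92 [324. 159. 397. 215.] rect [ 497. -332.] [136. 180.] 11 med [ 494. -329.    3.] z90 10.0 bgr [52. 79. 97.]
tray_grey 0.8 [196. 116. 267. 176.] rect [649.  24.] [140. 174.] 11 med [646.  25.   4.] z90 44.0 bgr [57. 51. 45.]
marker_pink 0.67 [301. 115. 319. 160.] rect [ 658. -206.] [146.  16.] 9 med [ 652. -206.   15.] z90 18.0 bgr [82. 74. 92.]
marker_black 0.76 [183. 185. 205. 237.] rect [463. 135.] [138.  20.] 16 med [464. 133.  15.] z90 18.0 bgr [75. 74. 74.]
marker_black 0.76 [363. 234. 398. 279.] rect [ 297. -358.] [ 25. 138.] 40 med [ 298. -354.   15.] z90 18.0 bgr [19. 51. 92.]
tape_mint 0.83 [229. 205. 249. 226.] rect [442.  16.] [46. 47.] 85 med [442.  16.  12.] z90 13.0 bgr [ 99. 103.  87.]
tape_ochre 0.56 [275. 198. 296. 212.] rect [ 461. -120.] [41. 42.] 32 med [ 461. -120.    9.] z90 12.0 bgr [ 52.  97. 111.]
staples_box 0.81 [161. 140. 175. 158.] rect [651. 196.] [35. 51.] 79 med [650. 194.  18.] z90 20.0 bgr [23. 78. 97.]
glue_stick 0.48 [311. 239. 327. 250.] rect [ 341. -185.] [27. 24.] 26 med [ 340. -180.   91.] z90 95.0 bgr [47. 43. 27.]
ink_bottle 0.66 [166. 247. 184. 265.] rect [347. 196.] [45. 43.] 88 med [345. 190.  37.] z90 57.0 bgr [25. 13. 10.]
```

View pics/top0.png

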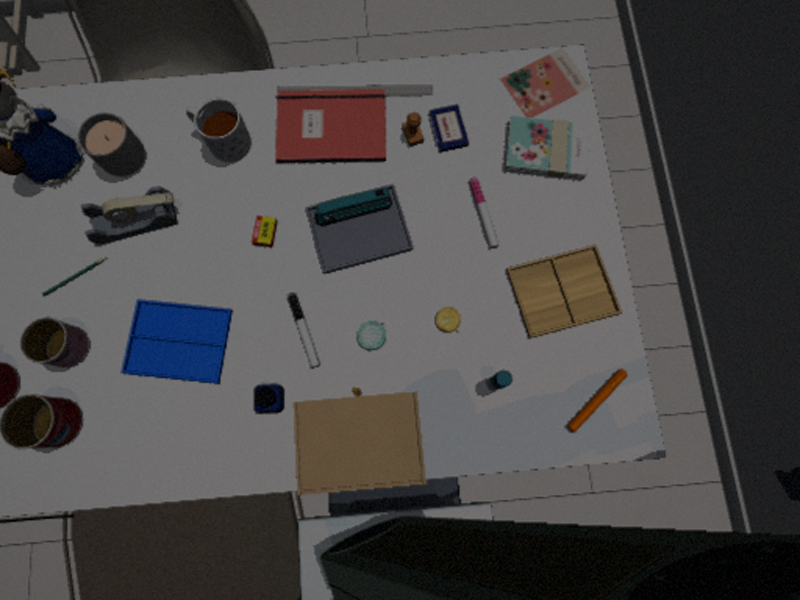

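View pics/scene0.png

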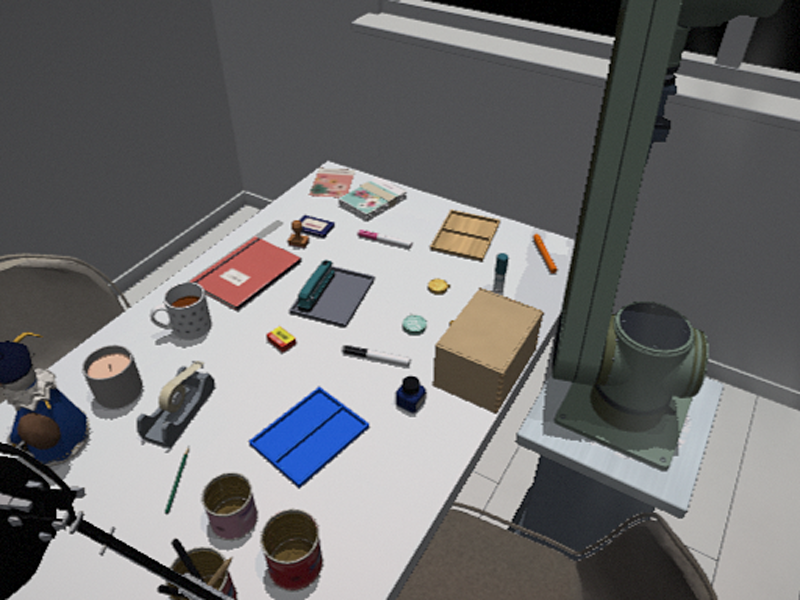

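The top picture (800 px) shows these candidates:
- **Markers:** black marker at (303,330), pink marker at (483,212), and the orange look-alike at (598,400), which is excluded.
- **Tapes:** mint roll at (371,335) and ochre roll at (448,320). The tape dispenser at (130,215) is not a target.
- **Staples box:** red/yellow at (264,231). The blue-white pad box at (449,128) is not a target.
- **Obstacle:** a tall cardboard box at (360,440).

Next I'll get the orientations and one close crop.

Run:
```python
from h import *
p=manip.camera("top")
f=p["frame"]
cv2.imwrite("pics/crop.png",cv2.resize(f[130:240,150:320],None,fx=4.7,fy=4.7,interpolation=cv2.INTER_CUBIC))
W=world(p,np.ones(f.shape[:2],bool)) if (p["z_map"]>0).all() else None
m=np.zeros(f.shape[:2],bool); m[255:312,192:270]=1; w=world(p,m); w=w[w[:,2]>.05]
print("carton",np.percentile(w,[1,99],axis=0).round(3).tolist())
m[:]=1; w=world(p,m)
for x0,x1,y0,y1 in [(.2,.9,-.45,.5)]:
    k=(w[:,0]>x0)&(w[:,0]<x1)&(w[:,1]>y0)&(w[:,1]<y1); print("max z scene",np.percentile(w[k,2],[99,100]))
for l in names[:8]:
    d=manip.silhouettes(p,l)[0]; m=d["region"]; w=world(p,m)
    if "tray" in l: w=w[w[:,2]<.016]
    v,u=np.nonzero(m)
    r=cv2.minAreaRect((w[:,:2]*1000).astype(np.float32)); b=cv2.boxPoints(r)
    e=b[1]-b[0],b[2]-b[1]; L=max(e,key=np.linalg.norm)
    c=w[:,:2].mean(0); ev,E=np.linalg.eigh(np.cov(w[:,:2].T)); 
    print(l,"rect",np.round(r[0]),np.round(sorted(r[1])),"long ang",round(np.degrees(np.arctan2(L[1],L[0]))%180,1),"pca",round(np.degrees(np.arctan2(E[1,1],E[0,1]))%180,1),"mean",(c*1000).round())
    if l in("tape_mint","tape_ochre"):
        # colour-free: height>3mm disc centre, tab= mask points farthest
        t=w[w[:,2]>.007][:,:2]; (cc,rad)=cv2.minEnclosingCircle((t*1000).astype(np.float32)); dd=np.linalg.norm(w[:,:2]*1000-cc,axis=1); i=np.argsort(dd)[-6:]
        print("  disc",np.round(cc),round(rad), "far",(w[i]*1000).round().tolist())
```

```text
carton [[0.201, -0.045, 0.108], [0.329, 0.131, 0.115]]
max z scene [0.69315882 0.73268016]
tray_blue rect [464. 355.] [135. 171.] long ang 79.0 pca 78.4 mean [463. 356.]
tray_wood rect [ 498. -332.] [136. 176.] long ang 100.7 pca 101.2 mean [ 495. -331.]
tray_grey rect [644.  24.] [131. 169.] long ang 101.2 pca 99.7 mean [634.  21.]
marker_pink rect [ 654. -210.] [ 22. 136.] long ang 9.4 pca 10.1 mean [ 649. -207.]
marker_black rect [467. 136.] [ 19. 145.] long ang 16.7 pca 15.4 mean [465. 134.]
tape_mint rect [443.  17.] [50. 50.] long ang 64.4 pca 14.7 mean [443.  17.]
  disc [443.  16.] 25 far [[418.0, 19.0, 13.0], [464.0, 35.0, -1.0], [471.0, 18.0, -2.0], [471.0, 21.0, 0.0], [469.0, 29.0, 1.0], [467.0, 32.0, -3.0]]
tape_ochre rect [ 460. -120.] [43. 43.] long ang 57.8 pca 133.3 mean [ 459. -120.]
  disc [ 461. -120.] 22 far [[461.0, -98.0, 1.0], [443.0, -107.0, 2.0], [454.0, -142.0, 1.0], [444.0, -135.0, -1.0], [441.0, -132.0, 1.0], [465.0, -143.0, 1.0]]
staples_box rect [657. 200.] [45. 60.] long ang 167.9 pca 166.8 mean [651. 196.]
```

View pics/crop.png

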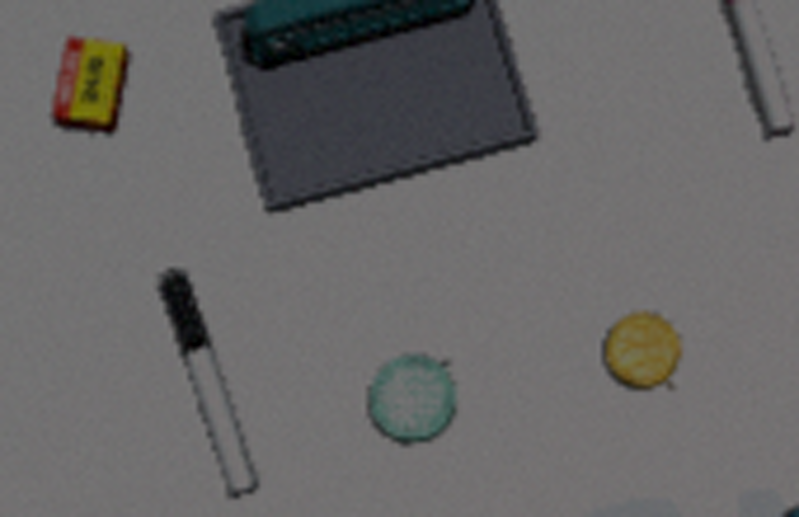

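The crop confirms the picks, in crop pixels: black-capped white marker at (208,380), mint roll at (412,398) with its tab toward (447,362), and ochre roll at (642,350) with its tab toward (672,387). I'll start with the ochre roll.

```bash
cat > plan.py <<'E'
# usage: plan.py "x,y,z,phi[,step]" ... ; mm, deg. prints rows in calls of 5 ; 'h' = hold row
import sys, json
from h import *
def pose():
    s=manip.read_state(); R,_=cv2.Rodrigues(np.array(s["ee_rot"],float))
    return np.array(s["eef_pos"])*1000, np.degrees(np.arctan2(R[1,0],R[0,0])), R, s
p,phi,R,s=pose(); print("t",round(float(s["time_s"]),1),p.round(1),round(phi,1),"tilt",R[2].round(3))
T=[];W=[]
for a in sys.argv[1:]:
    t=list(map(float,a.split(","))); step=t[4] if len(t)>4 else 35
    g=np.array(t[:3]); d=(t[3]-phi+180)%360-180
    n=int(max(np.ceil(np.linalg.norm(g-p)/step),np.ceil(abs(d)/8),1)); n=-(-n//5)*5
    for k in range(n,0,-1):
        c,q=np.cos(np.radians(phi)),np.sin(np.radians(phi))
        M=np.array([[c,q,0],[q,-c,0],[0,0,-1]])
        tr=np.round(M.T@((g-p)/k)); tw=np.round(-((t[3]-phi+180)%360-180)/k)
        T.append(tr.astype(int).tolist()); W.append(int(tw)); p=p+M@tr; phi-=tw
    T.append(None)
o=[];w=[];it=iter(W)
for r in T:
    if r is None: print("--");continue
    o.append(r); w.append(next(it))
    if len(o)==5: print(json.dumps(o),w); o=[];w=[]
print("end",p.round(),round(phi))
E
python3 plan.py 460,-120,100,35,45 460,-120,10,35
```

```text
t 1.1 [ 183.5 -544.9  222. ] 18.6 tilt [-0.  0. -1.]
[[27, -21, 8], [27, -20, 8], [27, -20, 8], [28, -20, 8], [28, -19, 8]] [-1, -1, -1, -1, -1]
[[28, -19, 8], [28, -18, 8], [29, -18, 8], [29, -17, 8], [29, -16, 8]] [-1, -1, -1, -1, -1]
[[30, -16, 8], [30, -16, 8], [30, -15, 9], [31, -14, 8], [31, -13, 9]] [-1, -1, -1, -2, -1]
--
[[0, 0, 18], [0, 0, 18], [0, 0, 18], [0, 0, 18], [0, 0, 18]] [0, 0, 0, 0, 0]
--
end [ 460. -120.   10.] 35
```

Emit:
{"op": "step_arm", "data": {"travel": [[27,-21,8],[27,-20,8],[27,-20,8],[28,-20,8],[28,-19,8]], "twist": [-1,-1,-1,-1,-1], "jaw": 1}}

```text
time_s: 1.55
eef_pos: [0.2771, -0.402, 0.1818]
ee_rot: [3.075, 0.643, 0.0]
wrist_force: [0.9, 0.2, -0.1]
opening: 1.001
finger_force: 0.0
```

Emit:
{"op": "step_arm", "data": {"travel": [[28,-19,8],[28,-18,8],[29,-18,8],[29,-17,8],[29,-16,8]], "twist": [-1,-1,-1,-1,-1]}}

```text
time_s: 2.05
eef_pos: [0.3682, -0.2607, 0.1419]
ee_rot: [3.043, 0.777, 0.001]
wrist_force: [-0.3, -0.4, -0.6]
opening: 0.998
finger_force: 0.0
```

Emit:
{"op": "step_arm", "data": {"travel": [[30,-16,8],[30,-16,8],[30,-15,9],[31,-14,8],[31,-13,9]], "twist": [-1,-1,-1,-2,-1]}}

```text
time_s: 2.55
eef_pos: [0.4612, -0.1192, 0.0999]
ee_rot: [2.998, 0.936, 0.001]
wrist_force: [0.7, -0.1, 0.1]
opening: 1.0
finger_force: 0.0
```

Emit:
{"op": "step_arm", "data": {"travel": [[0,0,0],[0,0,0],[0,0,0],[0,0,0],[0,0,0]], "twist": [0,0,0,0,0]}}

```text
time_s: 3.05
eef_pos: [0.4599, -0.1212, 0.1003]
ee_rot: [3.0, 0.932, 0.001]
wrist_force: [-0.1, 0.1, -0.7]
opening: 1.004
finger_force: 0.0
```

```bash
python3 plan.py 460,-120,10,35; python3 -c "
from h import *
p=manip.camera('wrist'); cv2.imwrite('pics/w1.png',p['frame'])"
```

```text
t 3.0 [ 459.9 -121.2  100.3] 34.5 tilt [ 0.     0.001 -1.   ]
[[0, 0, 18], [0, 0, 18], [0, 0, 18], [0, 0, 18], [1, -1, 18]] [0, 0, 0, 0, 0]
--
end [ 460. -120.   10.] 35
```

View pics/w1.png

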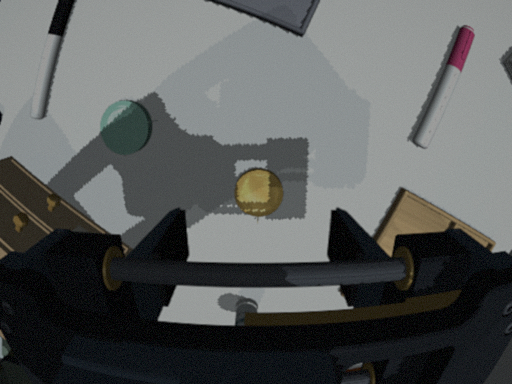

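The wrist picture shows the ochre roll at (259,193), centred between the jaws. Its tab points down at (257,217), square to the closing line, so I'll descend and grip.

Emit:
{"op": "step_arm", "data": {"travel": [[0,0,18],[0,0,18],[0,0,18],[0,0,18],[0,0,18]], "twist": [0,0,0,0,0]}}

```text
time_s: 3.6
eef_pos: [0.4603, -0.1209, 0.0095]
ee_rot: [2.999, 0.933, 0.001]
wrist_force: [-0.3, -0.0, -0.8]
opening: 1.003
finger_force: 0.0
```

Emit:
{"op": "step_arm", "data": {"travel": [[0,0,0],[0,0,0],[0,0,0],[0,0,0],[0,0,0]], "twist": [0,0,0,0,0], "jaw": -1}}

```text
time_s: 4.1
eef_pos: [0.4603, -0.1205, 0.0103]
ee_rot: [2.999, 0.934, 0.001]
wrist_force: [-0.6, -0.1, -0.3]
opening: 0.591
finger_force: 0.0
```

Emit:
{"op": "step_arm", "data": {"travel": [[0,0,0],[0,0,0],[0,0,0],[0,0,0],[0,0,0]], "twist": [0,0,0,0,0]}}

```text
time_s: 4.6
eef_pos: [0.4604, -0.1204, 0.0101]
ee_rot: [2.999, 0.934, 0.0]
wrist_force: [-0.9, -1.4, 3.0]
opening: 0.465
finger_force: 30.0
```

```bash
python3 plan.py 460,-120,160,35 505,-371,160,101,45 505,-371,15,101
```

```text
t 4.6 [ 460.4 -120.4   10.1] 34.6 tilt [ 0.  0. -1.]
[[0, 0, -30], [0, 0, -30], [0, 0, -30], [0, 0, -30], [0, -1, -30]] [0, 0, 0, 0, 0]
--
[[-11, 23, 0], [-13, 22, 0], [-16, 20, 0], [-18, 18, 0], [-20, 16, 0]] [-7, -7, -7, -6, -7]
[[-22, 13, 0], [-23, 11, 0], [-24, 8, 0], [-25, 6, 0], [-26, 3, 0]] [-6, -7, -6, -7, -6]
--
[[0, 0, 29], [0, 0, 29], [0, 0, 29], [0, 0, 29], [0, 0, 29]] [0, 0, 0, 0, 0]
--
end [ 505. -371.   15.] 101
```

Emit:
{"op": "step_arm", "data": {"travel": [[0,0,-30],[0,0,-30],[0,0,-30],[0,0,-30],[0,0,-30]], "twist": [0,0,0,0,0]}}

```text
time_s: 5.1
eef_pos: [0.4599, -0.1203, 0.1609]
ee_rot: [-2.999, -0.934, 0.001]
wrist_force: [0.9, -0.3, -0.9]
opening: 0.465
finger_force: 30.0
```

Emit:
{"op": "step_arm", "data": {"travel": [[-11,23,0],[-13,22,0],[-16,20,0],[-18,18,0],[-20,16,0]], "twist": [-7,-7,-7,-6,-7]}}

```text
time_s: 5.6
eef_pos: [0.4827, -0.2469, 0.1596]
ee_rot: [-2.59, -1.776, 0.0]
wrist_force: [0.1, -0.0, -0.9]
opening: 0.462
finger_force: 30.0
```

Emit:
{"op": "step_arm", "data": {"travel": [[-22,13,0],[-23,11,0],[-24,8,0],[-25,6,0],[-26,3,0]], "twist": [-6,-7,-6,-7,-6]}}

```text
time_s: 6.1
eef_pos: [0.5057, -0.373, 0.1594]
ee_rot: [-2.0, -2.421, -0.0]
wrist_force: [0.7, -0.2, -0.2]
opening: 0.465
finger_force: 30.0
```

Emit:
{"op": "step_arm", "data": {"travel": [[0,0,40],[0,0,40],[0,0,30],[0,0,5],[0,0,0]], "twist": [0,0,0,0,0]}}

```text
time_s: 6.6
eef_pos: [0.5055, -0.3719, 0.0442]
ee_rot: [-2.005, -2.416, 0.0]
wrist_force: [-0.3, -0.6, -0.3]
opening: 0.463
finger_force: 30.0
```

```bash
python3 plan.py 505,-371,15,101; python3 -c "
from h import *
p=manip.camera('wrist'); cv2.imwrite('pics/w2.png',p['frame'])"
```

```text
t 6.6 [ 505.5 -371.9   44.2] 100.6 tilt [ 0.001 -0.001 -1.   ]
[[0, 0, 6], [0, 0, 6], [0, 0, 6], [1, 0, 6], [0, 0, 5]] [0, 0, 0, 0, 0]
--
end [ 505. -371.   15.] 101
```

View pics/w2.png

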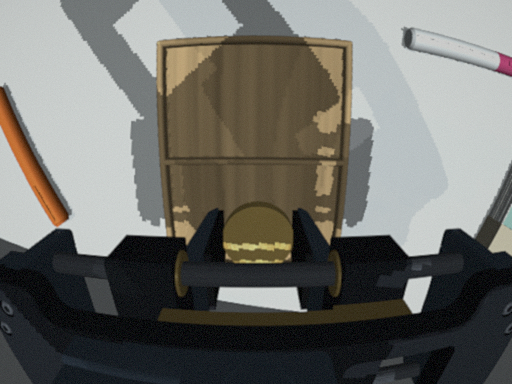

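The ochre roll at (258,235) is centred in the lower bay, between the tray walls at x≈168 and 345 and below the divider at y=160. I'll lower it and let go.

Emit:
{"op": "step_arm", "data": {"travel": [[0,0,8],[0,0,8],[0,0,8],[0,0,6],[0,0,0]], "twist": [0,0,0,0,0]}}

```text
time_s: 7.15
eef_pos: [0.5052, -0.3717, 0.0139]
ee_rot: [-2.005, -2.416, 0.0]
wrist_force: [0.3, 0.3, -0.2]
opening: 0.461
finger_force: 30.0
```

Emit:
{"op": "step_arm", "data": {"travel": [[0,0,0],[0,0,0],[0,0,0],[0,0,0],[0,0,0]], "twist": [0,0,0,0,0], "jaw": 0.3}}

```text
time_s: 7.65
eef_pos: [0.506, -0.3723, 0.0152]
ee_rot: [2.006, 2.417, -0.0]
wrist_force: [0.6, 0.1, -0.6]
opening: 0.651
finger_force: 0.0
```

Emit:
{"op": "step_arm", "data": {"travel": [[0,0,-10],[0,0,-30],[0,0,-35],[0,0,-35],[0,0,-35]], "twist": [0,0,0,0,0]}}

```text
time_s: 8.15
eef_pos: [0.5058, -0.3722, 0.1623]
ee_rot: [2.006, 2.417, 0.0]
wrist_force: [1.0, -0.8, 0.0]
opening: 0.65
finger_force: 0.0
```

```bash
python3 plan.py 443,16,100,132,45 443,16,10,132 443,16,160,132 489,-291,160,101,45 489,-291,45,101
```

```text
t 8.2 [ 505.8 -372.2  162.3] 100.6 tilt [-0.001  0.001 -1.   ]
[[39, 1, 6], [39, 3, 6], [39, 5, 6], [39, 7, 6], [38, 9, 6]] [-3, -3, -3, -3, -3]
[[38, 11, 6], [37, 13, 7], [36, 15, 6], [36, 17, 7], [34, 20, 6]] [-3, -3, -3, -4, -3]
--
[[0, 0, 18], [0, 0, 18], [0, 0, 18], [0, 0, 18], [0, 0, 18]] [0, 0, 0, 0, 0]
--
[[0, 0, -30], [0, 0, -30], [0, 0, -30], [0, 0, -30], [0, 0, -30]] [0, 0, 0, 0, 0]
--
[[-26, -17, 0], [-27, -16, 0], [-28, -14, 0], [-28, -13, 0], [-29, -11, 0]] [3, 3, 3, 3, 3]
[[-29, -10, 0], [-30, -8, 0], [-30, -6, 0], [-31, -5, 0], [-31, -3, 0]] [3, 3, 3, 3, 4]
--
[[0, 0, 23], [0, 0, 23], [0, 0, 23], [0, 0, 23], [0, 0, 23]] [0, 0, 0, 0, 0]
--
end [ 489. -291.   45.] 101
```

Emit:
{"op": "step_arm", "data": {"travel": [[39,1,6],[39,3,6],[39,5,6],[39,7,6],[38,9,6]], "twist": [-3,-3,-3,-3,-3], "jaw": 1}}

```text
time_s: 8.65
eef_pos: [0.4739, -0.1773, 0.1307]
ee_rot: [1.671, 2.659, 0.001]
wrist_force: [0.0, 0.4, -0.5]
opening: 0.999
finger_force: 0.0
```

Emit:
{"op": "step_arm", "data": {"travel": [[38,11,6],[37,13,7],[36,15,6],[36,17,7],[34,20,6]], "twist": [-3,-3,-3,-4,-3]}}

```text
time_s: 9.15
eef_pos: [0.443, 0.0173, 0.0986]
ee_rot: [1.284, 2.866, 0.001]
wrist_force: [0.6, -0.5, 0.5]
opening: 1.001
finger_force: 0.0
```

Emit:
{"op": "step_arm", "data": {"travel": [[0,0,0],[0,0,0],[0,0,0],[0,0,0],[0,0,0]], "twist": [0,0,0,0,0]}}

```text
time_s: 9.65
eef_pos: [0.4436, 0.015, 0.0981]
ee_rot: [1.29, 2.864, 0.0]
wrist_force: [-0.6, -0.2, 0.4]
opening: 1.002
finger_force: 0.0
```

```bash
python3 plan.py; python3 -c "
from h import *
p=manip.camera('wrist'); cv2.imwrite('pics/w3.png',p['frame'])"
```

```text
t 9.7 [443.6  15.   98.1] 131.5 tilt [-0.  0. -1.]
end [444.  15.  98.] 132
```

View pics/w3.png

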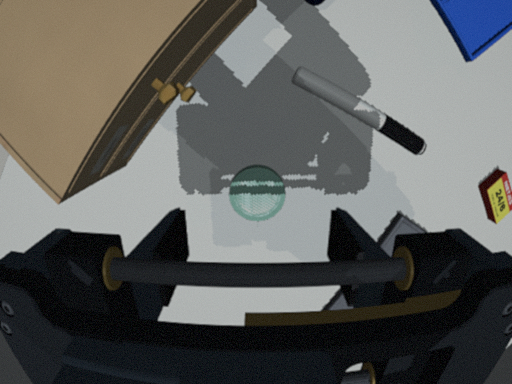

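The mint roll is centred between the jaws at (257,193). The carton at left stays clear of the gripper body, so I'll descend and grip.

Emit:
{"op": "step_arm", "data": {"travel": [[0,0,18],[0,0,18],[0,0,18],[0,0,18],[0,0,16]], "twist": [0,0,0,0,0]}}

```text
time_s: 10.2
eef_pos: [0.4433, 0.0154, 0.0092]
ee_rot: [-1.289, -2.865, 0.0]
wrist_force: [0.2, -0.0, -0.3]
opening: 1.0
finger_force: 0.0
```

Emit:
{"op": "step_arm", "data": {"travel": [[0,0,0],[0,0,0],[0,0,0],[0,0,0],[0,0,0]], "twist": [0,0,0,0,0], "jaw": -1}}

```text
time_s: 10.7
eef_pos: [0.4434, 0.0158, 0.0101]
ee_rot: [1.288, 2.865, 0.0]
wrist_force: [-0.2, -0.3, 0.6]
opening: 0.596
finger_force: 0.0
```

Emit:
{"op": "step_arm", "data": {"travel": [[0,0,0],[0,0,0],[0,0,0],[0,0,0],[0,0,0]], "twist": [0,0,0,0,0]}}

```text
time_s: 11.2
eef_pos: [0.4434, 0.0159, 0.0101]
ee_rot: [1.287, 2.865, -0.0]
wrist_force: [-0.3, -0.9, 3.6]
opening: 0.528
finger_force: 30.0
```

Emit:
{"op": "step_arm", "data": {"travel": [[0,0,-30],[0,0,-30],[0,0,-30],[0,0,-30],[0,0,-30]], "twist": [0,0,0,0,0]}}

```text
time_s: 11.7
eef_pos: [0.4429, 0.016, 0.1609]
ee_rot: [-1.287, -2.865, 0.0]
wrist_force: [0.1, 0.0, -0.2]
opening: 0.529
finger_force: 30.0
```

Emit:
{"op": "step_arm", "data": {"travel": [[-26,-17,0],[-27,-16,0],[-28,-14,0],[-28,-13,0],[-29,-11,0]], "twist": [3,3,3,3,3]}}

```text
time_s: 12.2
eef_pos: [0.4659, -0.1391, 0.1596]
ee_rot: [-1.653, -2.671, -0.0]
wrist_force: [0.4, 1.1, -0.4]
opening: 0.532
finger_force: 30.0
```

Emit:
{"op": "step_arm", "data": {"travel": [[-29,-10,0],[-30,-8,0],[-30,-6,0],[-31,-5,0],[-31,-3,0]], "twist": [3,3,3,3,4]}}

```text
time_s: 12.7
eef_pos: [0.4891, -0.2923, 0.1594]
ee_rot: [-2.009, -2.414, -0.0]
wrist_force: [0.4, 0.6, 0.3]
opening: 0.532
finger_force: 30.0
```

Emit:
{"op": "step_arm", "data": {"travel": [[0,0,40],[0,0,40],[0,0,20],[0,0,0],[0,0,0]], "twist": [0,0,0,0,0]}}

```text
time_s: 13.2
eef_pos: [0.4895, -0.2913, 0.0601]
ee_rot: [-2.007, -2.417, -0.0]
wrist_force: [0.6, -0.2, -0.4]
opening: 0.531
finger_force: 30.0
```

```bash
python3 plan.py 489,-291,14,101; python3 -c "
from h import *
p=manip.camera('wrist'); cv2.imwrite('pics/w4.png',p['frame'])"
```

```text
t 13.2 [ 489.5 -291.3   60.1] 100.6 tilt [ 0.  0. -1.]
[[0, 0, 9], [0, 0, 9], [0, 0, 9], [0, 0, 10], [0, 0, 9]] [0, 0, 0, 0, 0]
--
end [ 490. -291.   14.] 101
```

View pics/w4.png

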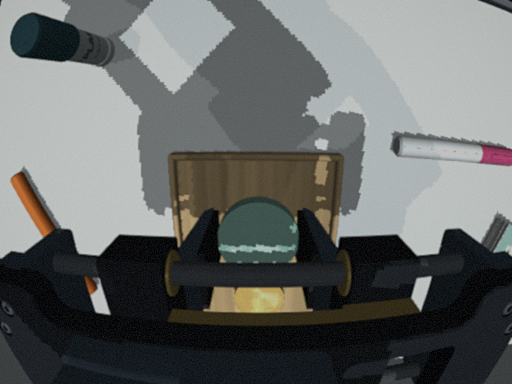

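The mint roll at (258,232) is over the upper bay, with the ochre roll at (258,300) in the other. I'll release it and go to the pink marker.

Emit:
{"op": "step_arm", "data": {"travel": [[0,0,15],[0,0,15],[0,0,10],[0,0,6],[0,0,0]], "twist": [0,0,0,0,0]}}

```text
time_s: 13.75
eef_pos: [0.4893, -0.2912, 0.014]
ee_rot: [2.006, 2.417, -0.0]
wrist_force: [0.7, -0.7, -0.1]
opening: 0.527
finger_force: 30.0
```

Emit:
{"op": "step_arm", "data": {"travel": [[0,0,0],[0,0,0],[0,0,0],[0,0,0],[0,0,0]], "twist": [0,0,0,0,0], "jaw": 0.4}}

```text
time_s: 14.25
eef_pos: [0.4893, -0.2912, 0.0142]
ee_rot: [2.006, 2.417, -0.0]
wrist_force: [-0.3, -0.6, -0.3]
opening: 0.701
finger_force: 0.0
```

Emit:
{"op": "step_arm", "data": {"travel": [[0,0,-10],[0,0,-30],[0,0,-35],[0,0,-35],[0,0,-35]], "twist": [0,0,0,0,0]}}

```text
time_s: 14.75
eef_pos: [0.4891, -0.2911, 0.1612]
ee_rot: [2.006, 2.417, 0.0]
wrist_force: [0.0, 0.5, -0.6]
opening: 0.699
finger_force: 0.0
```

```bash
python3 plan.py 655,-208,100,10,45
```

```text
t 14.8 [ 489.1 -291.1  161.2] 100.6 tilt [-0.001  0.001 -1.   ]
[[3, 12, 4], [5, 11, 4], [6, 11, 4], [7, 10, 4], [8, 10, 4]] [6, 6, 6, 6, 6]
[[9, 9, 4], [10, 8, 4], [10, 6, 4], [11, 5, 4], [12, 4, 4]] [6, 6, 6, 6, 6]
[[12, 3, 4], [12, 2, 4], [12, 1, 4], [13, -1, 5], [12, -2, 4]] [6, 6, 6, 6, 7]
--
end [ 655. -208.  100.] 10
```

Emit:
{"op": "step_arm", "data": {"travel": [[3,12,4],[5,11,4],[6,11,4],[7,10,4],[8,10,4]], "twist": [6,6,6,6,6], "jaw": 1}}

```text
time_s: 15.25
eef_pos: [0.5449, -0.263, 0.1397]
ee_rot: [2.567, 1.81, 0.0]
wrist_force: [0.0, 0.8, 0.4]
opening: 0.998
finger_force: 0.0
```

Emit:
{"op": "step_arm", "data": {"travel": [[9,9,4],[10,8,4],[10,6,4],[11,5,4],[12,4,4]], "twist": [6,6,6,6,6]}}

```text
time_s: 15.75
eef_pos: [0.6001, -0.2349, 0.1196]
ee_rot: [2.948, 1.084, 0.001]
wrist_force: [0.9, -0.1, 0.3]
opening: 0.997
finger_force: 0.0
```

Emit:
{"op": "step_arm", "data": {"travel": [[12,3,4],[12,2,4],[12,1,4],[13,-1,5],[12,-2,4]], "twist": [6,6,6,6,7]}}

```text
time_s: 16.25
eef_pos: [0.6558, -0.208, 0.0984]
ee_rot: [3.131, 0.256, 0.0]
wrist_force: [-0.3, -0.3, 0.1]
opening: 1.003
finger_force: 0.0
```

Emit:
{"op": "step_arm", "data": {"travel": [[0,0,0],[0,0,0],[0,0,0],[0,0,0],[0,0,0]], "twist": [0,0,0,0,0]}}

```text
time_s: 16.75
eef_pos: [0.655, -0.2086, 0.0983]
ee_rot: [3.13, 0.263, 0.0]
wrist_force: [0.5, -0.3, 0.8]
opening: 0.998
finger_force: 0.0
```

```bash
cat > wr.py <<'E'
import sys
from h import *
def wworld(p,m):  # fisheye mask -> world, z_map along optical axis
    v,u=np.nonzero(m); z=p["z_map"][v,u]; ok=z>0; u,v,z=u[ok],v[ok],z[ok]; K=np.array(p["K"])
    a=np.stack([(u-K[0,2])/K[0,0],(v-K[1,2])/K[1,1]],1); r=np.linalg.norm(a,axis=1)+1e-9
    xy=a*(np.tan(r)/r)[:,None]*z[:,None]; c=np.c_[xy,z]
    R,_=cv2.Rodrigues(np.array(p["rvec"],float)); return (c-np.array(p["tvec"]).ravel())@R
p=manip.camera("wrist"); cv2.imwrite("pics/"+sys.argv[1],p["frame"])
for l in sys.argv[2:]:
    for d in manip.silhouettes(p,l)[:3]:
        w=wworld(p,d["region"]); w=w[w[:,2]>.004]; r=cv2.minAreaRect((w[:,:2]*1000).astype(np.float32)); b=cv2.boxPoints(r); L=max(b[1]-b[0],b[2]-b[1],key=np.linalg.norm)
        print(l,round(d["p"],2),np.round(d["bbox"]),np.round(r[0]),np.round(r[1]),round(np.degrees(np.arctan2(L[1],L[0]))%180,1),"z",np.percentile(w[:,2],95).round(3))
E
python3 wr.py w5.png marker_pink; python3 plan.py
```

```text
marker_pink 0.86 [247. 117. 272. 263.] [ 656. -208.] [136.  17.] 9.1 z 0.019
t 16.9 [ 655.1 -208.5   98.2] 9.6 tilt [ 0.  0. -1.]
end [ 655. -208.   98.] 10
```

View pics/w5.png

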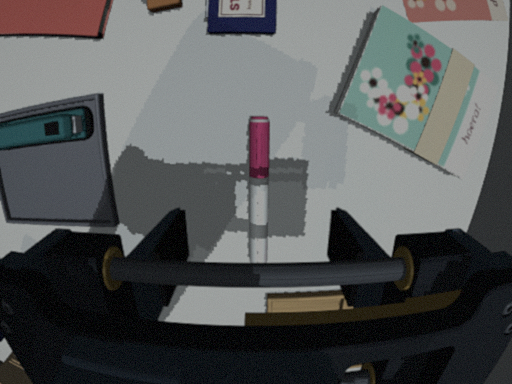

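The pink marker is centred at (259,190), along the tool x axis; the wrist fix gives (656,-208) at 9°. I'll grip it and carry it to the far lane of the blue tray.

Emit:
{"op": "step_arm", "data": {"travel": [[0,0,17],[0,0,17],[0,0,17],[0,0,17],[0,0,17]], "twist": [0,0,0,0,0], "jaw": 0}}

```text
time_s: 17.35
eef_pos: [0.6553, -0.2084, 0.0124]
ee_rot: [3.13, 0.263, 0.0]
wrist_force: [-0.3, 0.0, 0.2]
opening: 0.596
finger_force: 0.0
```

Emit:
{"op": "step_arm", "data": {"travel": [[0,0,0],[0,0,0],[0,0,0],[0,0,0],[0,0,0]], "twist": [0,0,0,0,0], "jaw": -1}}

```text
time_s: 17.85
eef_pos: [0.6559, -0.2085, 0.0141]
ee_rot: [3.13, 0.263, 0.003]
wrist_force: [-0.5, 0.2, 1.9]
opening: 0.188
finger_force: 30.0
```

Emit:
{"op": "step_arm", "data": {"travel": [[0,0,0],[0,0,0],[0,0,0],[0,0,0],[0,0,0]], "twist": [0,0,0,0,0]}}

```text
time_s: 18.35
eef_pos: [0.656, -0.2085, 0.0141]
ee_rot: [3.13, 0.263, 0.003]
wrist_force: [-0.2, -0.9, 5.8]
opening: 0.191
finger_force: 30.0
```

```bash
python3 plan.py 655,-208,180,10 495,350,180,79,45 495,350,60,79
```

```text
t 18.4 [ 656.  -208.5   14.1] 9.6 tilt [ 0.002  0.001 -1.   ]
[[0, 0, -33], [0, 0, -33], [0, 0, -33], [0, 0, -33], [-1, -1, -34]] [0, 0, 0, 0, 0]
--
[[-4, -38, 0], [-1, -39, 0], [2, -39, 0], [6, -38, 0], [9, -38, 0]] [-5, -5, -5, -5, -4]
[[12, -37, 0], [15, -36, 0], [17, -34, 0], [20, -33, 0], [23, -31, 0]] [-5, -4, -5, -4, -5]
[[25, -29, 0], [27, -28, 0], [29, -25, 0], [31, -23, 0], [34, -20, 0]] [-4, -5, -4, -5, -4]
--
[[0, 0, 24], [0, 0, 24], [0, 0, 24], [0, 0, 24], [0, 0, 24]] [0, 0, 0, 0, 0]
--
end [495. 350.  60.] 79
```

Emit:
{"op": "step_arm", "data": {"travel": [[0,0,-33],[0,0,-33],[0,0,-33],[0,0,-33],[0,0,-34]], "twist": [0,0,0,0,0]}}

```text
time_s: 18.85
eef_pos: [0.6548, -0.2081, 0.1796]
ee_rot: [-3.13, -0.263, 0.002]
wrist_force: [0.7, 0.3, 0.8]
opening: 0.191
finger_force: 30.0
```

Emit:
{"op": "step_arm", "data": {"travel": [[-4,-38,0],[-1,-39,0],[2,-39,0],[6,-38,0],[9,-38,0]], "twist": [-5,-5,-5,-5,-4]}}

```text
time_s: 19.35
eef_pos: [0.6008, -0.0206, 0.1785]
ee_rot: [-3.006, -0.913, 0.001]
wrist_force: [-0.0, -0.1, -0.5]
opening: 0.191
finger_force: 30.0
```

Emit:
{"op": "step_arm", "data": {"travel": [[12,-37,0],[15,-36,0],[17,-34,0],[20,-33,0],[23,-31,0]], "twist": [-5,-4,-5,-4,-5]}}

```text
time_s: 19.85
eef_pos: [0.548, 0.1651, 0.1786]
ee_rot: [-2.763, -1.494, 0.001]
wrist_force: [0.5, -0.3, -0.5]
opening: 0.188
finger_force: 30.0
```

Emit:
{"op": "step_arm", "data": {"travel": [[25,-29,0],[27,-28,0],[29,-25,0],[31,-23,0],[34,-20,0]], "twist": [-4,-5,-4,-5,-4]}}

```text
time_s: 20.35
eef_pos: [0.4947, 0.3509, 0.1785]
ee_rot: [2.428, 1.994, -0.002]
wrist_force: [0.4, 0.2, -0.2]
opening: 0.187
finger_force: 30.0
```

Emit:
{"op": "step_arm", "data": {"travel": [[0,0,30],[0,0,30],[0,0,30],[0,0,30],[0,0,0]], "twist": [0,0,0,0,0]}}

```text
time_s: 20.85
eef_pos: [0.4926, 0.3478, 0.0545]
ee_rot: [-2.43, -1.99, 0.016]
wrist_force: [-0.2, 0.1, 1.5]
opening: 0.193
finger_force: 30.0
```

```bash
python3 wr.py w6.png marker_pink tray_blue; python3 plan.py 495,350,17,79
```

```text
marker_pink 0.94 [239. 125. 273. 311.] [491. 344.] [147.  23.] 78.8 z 0.059
tray_blue 0.94 [128.  92. 312. 302.] [464. 357.] [168. 132.] 79.0 z 0.013
t 21.0 [496.4 350.2  60. ] 78.6 tilt [ 0.001  0.001 -1.   ]
[[0, 0, 9], [0, 0, 8], [0, 0, 9], [0, -1, 8], [0, 0, 9]] [0, 0, 0, 0, 0]
--
end [495. 350.  17.] 79
```

View pics/w6.png

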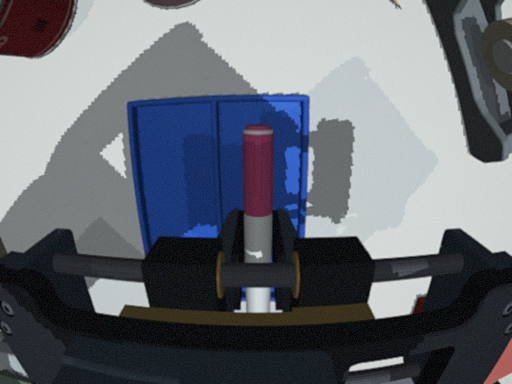

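The pink marker (258,215) hangs parallel over the right-hand lane, between the divider at x=218 and the rim at x=305. I'll lower it and release with a small opening.

Emit:
{"op": "step_arm", "data": {"travel": [[0,0,15],[0,0,13],[0,0,9],[0,0,5],[0,0,0]], "twist": [0,0,0,0,0]}}

```text
time_s: 21.5
eef_pos: [0.4959, 0.3498, 0.0172]
ee_rot: [2.431, 1.99, 0.001]
wrist_force: [-0.9, 0.8, -0.5]
opening: 0.192
finger_force: 30.0
```

Emit:
{"op": "step_arm", "data": {"travel": [[0,0,0],[0,0,0],[0,0,0],[0,0,0],[0,0,0]], "twist": [0,0,0,0,0], "jaw": -0.42}}

```text
time_s: 22.0
eef_pos: [0.4957, 0.3498, 0.0169]
ee_rot: [2.431, 1.99, 0.0]
wrist_force: [-0.3, 0.3, 1.0]
opening: 0.292
finger_force: 0.0
```

Emit:
{"op": "step_arm", "data": {"travel": [[0,0,-10],[0,0,-30],[0,0,-35],[0,0,-35],[0,0,-35]], "twist": [0,0,0,0,0]}}

```text
time_s: 22.5
eef_pos: [0.4956, 0.3497, 0.1641]
ee_rot: [2.431, 1.99, 0.001]
wrist_force: [0.3, 0.6, 0.3]
opening: 0.289
finger_force: 0.0
```

```bash
python3 plan.py 466,135,100,16,45
```

```text
t 22.5 [495.6 349.7 164.1] 78.6 tilt [ 0.     0.001 -1.   ]
[[-22, 1, 6], [-21, 4, 6], [-21, 6, 7], [-20, 8, 6], [-19, 10, 7]] [6, 6, 6, 6, 6]
[[-18, 12, 6], [-17, 14, 7], [-15, 16, 6], [-13, 17, 7], [-11, 19, 6]] [7, 6, 7, 6, 7]
--
end [466. 135. 100.] 16
```

Emit:
{"op": "step_arm", "data": {"travel": [[-22,1,6],[-21,4,6],[-21,6,7],[-20,8,6],[-19,10,7]], "twist": [6,6,6,6,6], "jaw": 1}}

```text
time_s: 23.0
eef_pos: [0.4813, 0.2417, 0.1307]
ee_rot: [2.866, 1.287, 0.002]
wrist_force: [0.5, 0.2, -0.8]
opening: 0.696
finger_force: 0.0
```

Emit:
{"op": "step_arm", "data": {"travel": [[-18,12,6],[-17,14,7],[-15,16,6],[-13,17,7],[-11,19,6]], "twist": [7,6,7,6,7]}}

```text
time_s: 23.5
eef_pos: [0.466, 0.1339, 0.0985]
ee_rot: [-3.113, -0.419, -0.002]
wrist_force: [-0.1, 0.5, -0.6]
opening: 1.0
finger_force: 0.0
```

Emit:
{"op": "step_arm", "data": {"travel": [[0,0,0],[0,0,0],[0,0,0],[0,0,0],[0,0,0]], "twist": [0,0,0,0,0]}}

```text
time_s: 24.0
eef_pos: [0.4662, 0.1353, 0.0981]
ee_rot: [-3.112, -0.429, -0.001]
wrist_force: [0.3, -0.1, 0.5]
opening: 1.003
finger_force: 0.0
```

```bash
python3 wr.py w7.png marker_black; python3 plan.py
```

```text
marker_black 0.92 [246. 119. 271. 261.] [467. 136.] [134.  17.] 15.8 z 0.019
t 24.1 [466.1 135.1  98. ] 15.7 tilt [ 0.  0. -1.]
end [466. 135.  98.] 16
```

View pics/w7.png

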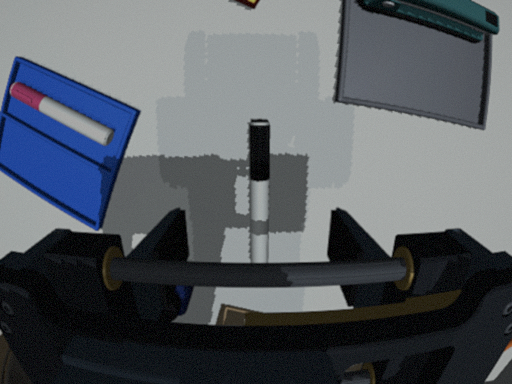

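The black marker is centred at (259,190), and the pink one lies in its lane at (62,113). I'll grip the black marker.

Emit:
{"op": "step_arm", "data": {"travel": [[0,0,17],[0,0,17],[0,0,17],[0,0,17],[0,0,16]], "twist": [0,0,0,0,0], "jaw": 0}}

```text
time_s: 24.6
eef_pos: [0.4661, 0.1348, 0.0133]
ee_rot: [3.112, 0.427, 0.0]
wrist_force: [0.6, 0.0, -0.4]
opening: 0.591
finger_force: 0.0
```

Emit:
{"op": "step_arm", "data": {"travel": [[0,0,0],[0,0,0],[0,0,0],[0,0,0],[0,0,0]], "twist": [0,0,0,0,0], "jaw": -1}}

```text
time_s: 25.1
eef_pos: [0.4665, 0.1347, 0.0147]
ee_rot: [-3.112, -0.427, -0.003]
wrist_force: [-0.3, -0.9, 2.2]
opening: 0.189
finger_force: 30.0
```

Emit:
{"op": "step_arm", "data": {"travel": [[0,0,0],[0,0,0],[0,0,0],[0,0,0],[0,0,0]], "twist": [0,0,0,0,0]}}

```text
time_s: 25.6
eef_pos: [0.4665, 0.1347, 0.0147]
ee_rot: [-3.112, -0.427, -0.002]
wrist_force: [-0.8, 1.0, 5.5]
opening: 0.189
finger_force: 30.0
```

```bash
python3 plan.py 466,135,140,16 433,363,140,79,45 433,363,60,79
```

```text
t 25.6 [466.5 134.7  14.7] 15.6 tilt [ 0.001  0.    -1.   ]
[[0, 0, -25], [0, 0, -25], [0, 0, -25], [0, 0, -25], [0, 0, -25]] [0, 0, 0, 0, 0]
--
[[3, -23, 0], [5, -22, 0], [8, -22, 0], [10, -21, 0], [12, -20, 0]] [-6, -6, -6, -6, -7]
[[14, -18, 0], [16, -17, 0], [18, -14, 0], [19, -12, 0], [21, -10, 0]] [-6, -7, -6, -7, -6]
--
[[0, 0, 16], [0, 0, 16], [0, 0, 16], [0, 0, 16], [0, 0, 16]] [0, 0, 0, 0, 0]
--
end [433. 363.  60.] 79
```

Emit:
{"op": "step_arm", "data": {"travel": [[0,0,-25],[0,0,-25],[0,0,-25],[0,0,-25],[0,0,-25]], "twist": [0,0,0,0,0]}}

```text
time_s: 26.1
eef_pos: [0.4656, 0.1345, 0.1398]
ee_rot: [3.112, 0.427, -0.001]
wrist_force: [-0.1, 0.3, 0.2]
opening: 0.191
finger_force: 30.0
```

Emit:
{"op": "step_arm", "data": {"travel": [[3,-23,0],[5,-22,0],[8,-22,0],[10,-21,0],[12,-20,0]], "twist": [-6,-6,-6,-6,-7]}}

```text
time_s: 26.6
eef_pos: [0.4489, 0.2499, 0.1387]
ee_rot: [2.882, 1.249, -0.001]
wrist_force: [1.6, -0.0, -0.1]
opening: 0.189
finger_force: 30.0
```

Emit:
{"op": "step_arm", "data": {"travel": [[14,-18,0],[16,-17,0],[18,-14,0],[19,-12,0],[21,-10,0]], "twist": [-6,-7,-6,-7,-6]}}

```text
time_s: 27.1
eef_pos: [0.4323, 0.3633, 0.1386]
ee_rot: [2.426, 1.995, -0.001]
wrist_force: [0.3, -0.6, -0.7]
opening: 0.194
finger_force: 30.0
```

Emit:
{"op": "step_arm", "data": {"travel": [[0,0,20],[0,0,20],[0,0,20],[0,0,20],[0,0,0]], "twist": [0,0,0,0,0]}}

```text
time_s: 27.6
eef_pos: [0.4308, 0.3611, 0.0562]
ee_rot: [2.431, 1.99, -0.011]
wrist_force: [-0.5, 0.2, 0.6]
opening: 0.188
finger_force: 30.0
```

```bash
python3 wr.py w8.png marker_black tray_blue; python3 plan.py 433,363,17,79
```

```text
marker_black 0.65 [243. 126. 273. 311.] [432. 366.] [126.  18.] 78.6 z 0.06
tray_blue 0.64 [208.  97. 393. 302.] [464. 357.] [169. 132.] 79.1 z 0.013
t 27.8 [433.2 362.9  59.6] 78.6 tilt [ 0.001  0.001 -1.   ]
[[0, 0, 9], [0, 0, 8], [0, 0, 9], [0, 0, 8], [0, 0, 9]] [0, 0, 0, 0, 0]
--
end [433. 363.  17.] 79
```

View pics/w8.png

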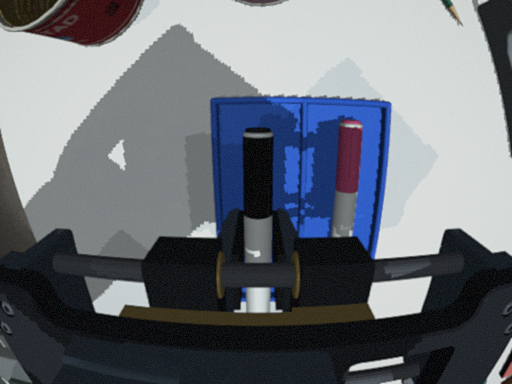

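The black marker (258,215) is over the left lane, and the pink one (347,180) lies in the right lane. I'll release it and go to the staples box.

Emit:
{"op": "step_arm", "data": {"travel": [[0,0,15],[0,0,13],[0,0,9],[0,0,5],[0,0,0]], "twist": [0,0,0,0,0]}}

```text
time_s: 28.25
eef_pos: [0.4329, 0.3627, 0.0173]
ee_rot: [2.431, 1.99, 0.001]
wrist_force: [-1.4, -1.7, 3.2]
opening: 0.183
finger_force: 30.0
```

Emit:
{"op": "step_arm", "data": {"travel": [[0,0,0],[0,0,0],[0,0,0],[0,0,0],[0,0,0]], "twist": [0,0,0,0,0], "jaw": -0.42}}

```text
time_s: 28.75
eef_pos: [0.4328, 0.3626, 0.0169]
ee_rot: [2.431, 1.99, -0.0]
wrist_force: [0.2, 0.2, 0.5]
opening: 0.291
finger_force: 0.0
```

Emit:
{"op": "step_arm", "data": {"travel": [[0,0,-10],[0,0,-30],[0,0,-35],[0,0,-35],[0,0,-35]], "twist": [0,0,0,0,0]}}

```text
time_s: 29.25
eef_pos: [0.4326, 0.3625, 0.1641]
ee_rot: [2.431, 1.99, 0.001]
wrist_force: [1.3, 1.3, -0.3]
opening: 0.287
finger_force: 0.0
```

```bash
python3 plan.py 651,196,105,-13,45
```

```text
t 29.2 [432.6 362.5 164.1] 78.6 tilt [ 0.  0. -1.]
[[-8, 16, 4], [-6, 17, 4], [-4, 18, 4], [-3, 18, 4], [-1, 18, 4]] [6, 6, 6, 6, 6]
[[1, 18, 4], [3, 18, 4], [5, 18, 4], [7, 17, 4], [9, 16, 4]] [6, 6, 6, 6, 6]
[[10, 15, 4], [12, 14, 4], [14, 13, 4], [15, 11, 4], [16, 9, 3]] [6, 6, 7, 6, 7]
--
end [651. 196. 105.] -13
```

Emit:
{"op": "step_arm", "data": {"travel": [[-8,16,4],[-6,17,4],[-4,18,4],[-3,18,4],[-1,18,4]], "twist": [6,6,6,6,6], "jaw": 1}}

```text
time_s: 29.75
eef_pos: [0.5051, 0.3068, 0.1426]
ee_rot: [2.866, 1.287, 0.001]
wrist_force: [-0.6, -0.0, -0.4]
opening: 0.697
finger_force: 0.0
```

Emit:
{"op": "step_arm", "data": {"travel": [[1,18,4],[3,18,4],[5,18,4],[7,17,4],[9,16,4]], "twist": [6,6,6,6,6]}}

```text
time_s: 30.25
eef_pos: [0.578, 0.2511, 0.1226]
ee_rot: [-3.101, -0.501, -0.001]
wrist_force: [-0.8, 0.3, 0.4]
opening: 1.001
finger_force: 0.0
```

Emit:
{"op": "step_arm", "data": {"travel": [[10,15,4],[12,14,4],[14,13,4],[15,11,4],[16,9,3]], "twist": [6,6,7,6,7]}}

```text
time_s: 30.75
eef_pos: [0.6522, 0.1958, 0.1034]
ee_rot: [-3.119, 0.374, -0.0]
wrist_force: [0.1, 0.5, 0.0]
opening: 0.998
finger_force: 0.0
```

Emit:
{"op": "step_arm", "data": {"travel": [[0,0,0],[0,0,0],[0,0,0],[0,0,0],[0,0,0]], "twist": [0,0,0,0,0]}}

```text
time_s: 31.25
eef_pos: [0.6512, 0.197, 0.1033]
ee_rot: [-3.12, 0.364, -0.0]
wrist_force: [-0.2, -0.5, 0.5]
opening: 1.001
finger_force: 0.0
```

```bash
python3 wr.py w9.png staples_box; python3 plan.py
```

```text
staples_box 0.57 [238. 161. 282. 222.] [654. 197.] [35. 53.] 167.8 z 0.02
t 31.4 [651.3 196.8 103.2] -13.3 tilt [ 0. -0. -1.]
end [651. 197. 103.] -13
```

View pics/w9.png

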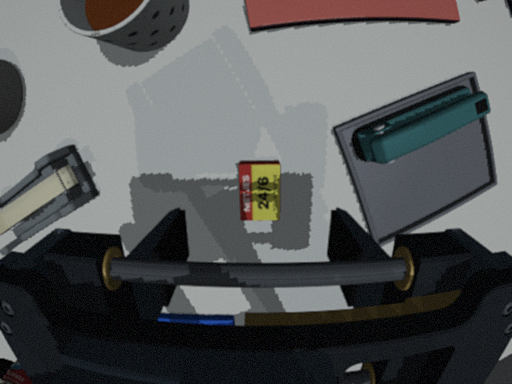

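The staples box is centred at (260,190) and square to the jaws. I'll grip it and carry it to the grey tray.

Emit:
{"op": "step_arm", "data": {"travel": [[2,0,18],[0,0,18],[0,0,18],[0,0,18],[0,0,19]], "twist": [0,0,0,0,0], "jaw": 0.3}}

```text
time_s: 31.85
eef_pos: [0.6536, 0.1961, 0.0115]
ee_rot: [-3.12, 0.366, -0.001]
wrist_force: [0.1, -0.9, -0.9]
opening: 0.653
finger_force: 0.0
```

Emit:
{"op": "step_arm", "data": {"travel": [[0,0,0],[0,0,0],[0,0,0],[0,0,0],[0,0,0]], "twist": [0,0,0,0,0], "jaw": -1}}

```text
time_s: 32.35
eef_pos: [0.654, 0.1961, 0.013]
ee_rot: [-3.12, 0.366, -0.002]
wrist_force: [-0.4, -0.4, 2.8]
opening: 0.393
finger_force: 30.0
```

Emit:
{"op": "step_arm", "data": {"travel": [[0,0,0],[0,0,0],[0,0,0],[0,0,0],[0,0,0]], "twist": [0,0,0,0,0]}}

```text
time_s: 32.85
eef_pos: [0.654, 0.196, 0.013]
ee_rot: [-3.12, 0.366, -0.002]
wrist_force: [-0.7, 0.1, 6.1]
opening: 0.396
finger_force: 30.0
```

```bash
python3 plan.py 653,197,140,-13 623,20,140,11,45 623,20,60,11
```

```text
t 32.9 [654. 196.  13.] -13.4 tilt [ 0.001 -0.001 -1.   ]
[[0, 0, -25], [0, 0, -26], [0, 0, -25], [-1, 0, -26], [0, -1, -25]] [0, 0, 0, 0, 0]
--
[[2, 36, 0], [-1, 36, 0], [-4, 36, 0], [-7, 35, 0], [-10, 35, 0]] [-5, -5, -5, -5, -4]
--
[[0, 0, 16], [0, 0, 16], [0, 0, 16], [0, 0, 16], [0, 0, 16]] [0, 0, 0, 0, 0]
--
end [623.  19.  60.] 11
```

Emit:
{"op": "step_arm", "data": {"travel": [[0,0,-25],[0,0,-26],[0,0,-25],[-1,0,-26],[0,0,-25]], "twist": [0,0,0,0,0]}}

```text
time_s: 33.35
eef_pos: [0.6521, 0.1961, 0.1394]
ee_rot: [3.12, -0.366, -0.001]
wrist_force: [-0.7, 0.4, -0.7]
opening: 0.393
finger_force: 30.0
```

Emit:
{"op": "step_arm", "data": {"travel": [[2,36,0],[-1,36,0],[-4,36,0],[-7,35,0],[-10,35,0]], "twist": [-5,-5,-5,-5,-4]}}

```text
time_s: 33.85
eef_pos: [0.6212, 0.0172, 0.1385]
ee_rot: [3.128, 0.296, -0.001]
wrist_force: [0.3, 0.0, -0.9]
opening: 0.392
finger_force: 30.0
```

Emit:
{"op": "step_arm", "data": {"travel": [[0,0,20],[0,0,20],[0,0,20],[0,0,20],[0,0,0]], "twist": [0,0,0,0,0]}}

```text
time_s: 34.35
eef_pos: [0.6193, 0.0183, 0.0557]
ee_rot: [-3.128, -0.29, 0.011]
wrist_force: [0.5, -0.5, -0.8]
opening: 0.395
finger_force: 30.0
```

```bash
python3 wr.py w10.png tray_grey; python3 plan.py 623,20,17,11
```

```text
tray_grey 0.69 [141.  85. 379. 239.] [653.  25.] [118. 169.] 101.0 z 0.049
t 34.5 [621.8  18.4  58.8] 10.6 tilt [-0.001 -0.    -1.   ]
[[0, 0, 8], [0, 0, 8], [0, 0, 9], [1, -1, 8], [0, 0, 9]] [0, 0, 0, 0, 0]
--
end [623.  20.  17.] 11
```

View pics/w10.png

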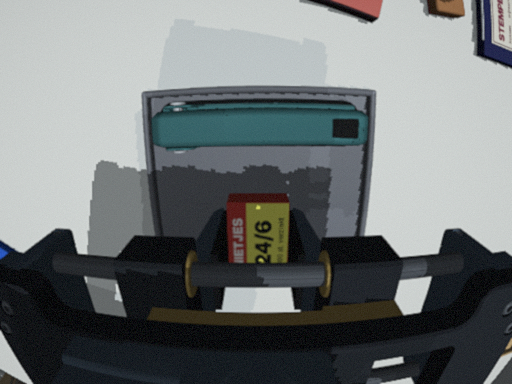

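The staples box (258,230) is centred over the free floor, with the stapler ahead at y≈127 px. I'll lower it and release.

Emit:
{"op": "step_arm", "data": {"travel": [[0,0,15],[0,0,13],[0,0,9],[0,0,5],[0,0,0]], "twist": [0,0,0,0,0]}}

```text
time_s: 34.95
eef_pos: [0.622, 0.0184, 0.0168]
ee_rot: [3.128, 0.29, -0.0]
wrist_force: [0.1, 0.6, -0.3]
opening: 0.394
finger_force: 30.0
```

Emit:
{"op": "step_arm", "data": {"travel": [[0,0,0],[0,0,0],[0,0,0],[0,0,0],[0,0,0]], "twist": [0,0,0,0,0], "jaw": 0.2}}

```text
time_s: 35.45
eef_pos: [0.622, 0.0184, 0.0171]
ee_rot: [3.128, 0.29, 0.0]
wrist_force: [-0.0, 0.4, -0.7]
opening: 0.6
finger_force: 0.0
```

Emit:
{"op": "step_arm", "data": {"travel": [[0,0,-10],[0,0,-30],[0,0,-40],[0,0,-40],[0,0,-40]], "twist": [0,0,0,0,0]}}

```text
time_s: 35.95
eef_pos: [0.6217, 0.0184, 0.1794]
ee_rot: [3.128, 0.29, 0.001]
wrist_force: [1.3, 0.2, -0.1]
opening: 0.597
finger_force: 0.0
```

Emit:
{"op": "step_arm", "data": {"travel": [[0,0,-40],[-20,0,-40],[-30,0,-20],[-30,0,0],[-30,0,0]], "twist": [0,0,0,0,0]}}

```text
time_s: 36.45
eef_pos: [0.5129, -0.002, 0.2787]
ee_rot: [3.128, 0.291, 0.005]
wrist_force: [-0.6, -0.4, -0.4]
opening: 0.596
finger_force: 0.0
```

Run:
```python
from h import *
p=manip.camera("top"); cv2.imwrite("pics/top1.png",cv2.resize(p["frame"],(800,600),interpolation=cv2.INTER_CUBIC))
T={"b":(464,357,79-90),"w":(497,-331,11),"g":(645,24,11)}
for l,t in zip(names[3:],"bbwwg.."):
    for d in manip.silhouettes(p,l)[:2]:
        w=world(p,d["region"])*1000; c=np.array(cv2.minAreaRect(w[:,:2].astype(np.float32))[0]); o=""
        if t!=".":
            x,y,a=T[t]; a=np.radians(a); e=c-[x,y]; o=np.round([e@[np.cos(a),np.sin(a)],e@[-np.sin(a),np.cos(a)]])
        print(l,round(d["p"],2),c.round(),"tray xy",o,"z",np.percentile(w[:,2],[50,95]).round())
```

```text
marker_pink 0.51 [495. 348.] tray xy [32. -3.] z [18. 22.]
marker_black 0.86 [ 299. -356.] tray xy [ -26. -732.] z [15. 19.]
marker_black 0.84 [432. 360.] tray xy [-32.  -3.] z [19. 22.]
tape_mint 0.48 [ 490. -288.] tray xy [ 1. 43.] z [14. 17.]
tape_ochre 0.52 [ 509. -371.] tray xy [  4. -42.] z [12. 15.]
glue_stick 0.43 [ 341. -195.] tray xy  z [91. 96.]
ink_bottle 0.61 [312. 144.] tray xy  z [55. 58.]
```

View pics/top1.png

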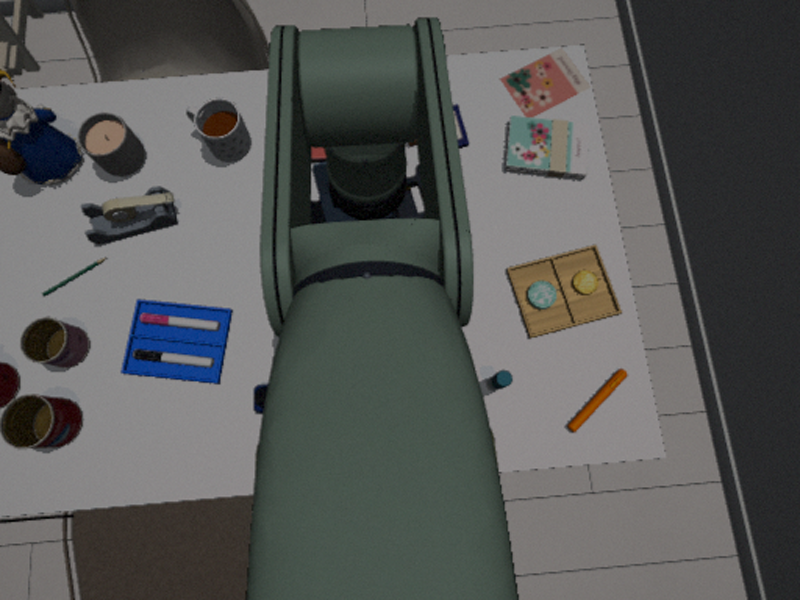

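Both markers are in their lanes (pink 180,322; black 170,357), and each tape has a bay (mint 542,293; ochre 585,282). The glue stick stands at (502,378). The ink bottle is mostly hidden by the arm, but its visible edge is unchanged at (258,397). I'll check the staples box from the wrist camera and hand in.

```bash
python3 wr.py w11.png staples_box ink_bottle; python3 -c "
from rig import manip; s=manip.read_state(); print(s['time_s'],s['finger_force'])"
```

```text
staples_box 0.71 [445. 196. 465. 218.] [ 506. -370.] [43. 43.] 141.1 z 0.015
staples_box 0.68 [247.  66. 271. 100.] [622.  19.] [51. 35.] 10.8 z 0.023
staples_box 0.37 [ 22. 124.  87. 153.] [496. 355.] [151.  22.] 77.6 z 0.022
ink_bottle 0.9 [114. 216. 142. 236.] [364. 195.] [45. 20.] 87.1 z 0.041
37.0 0.0
```

View pics/w11.png

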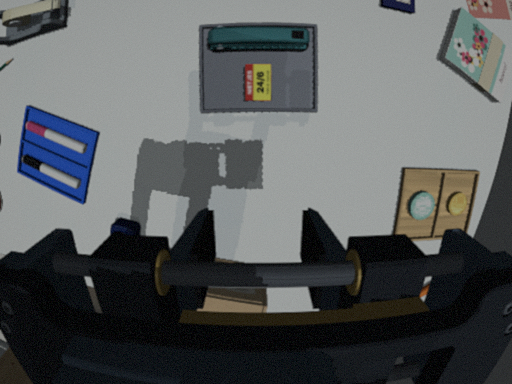

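The wrist picture shows all five items in place: staples box flat at (258,83) beside the stapler, markers at (55,155), and tapes at (422,204) and (457,203). The ink bottle is where it was at (127,227).

```bash
python3 -c "
from rig import manip; print(manip.finish_job())"
```

```text
the job is handed in; nothing more can be done
None
```

I handed in the job at about 37 s: both markers, both tape rolls and the staples box lie in their trays, and the glue stick and ink bottle were left standing; the hand-in returned no verdict.

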